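# Set the labeller's bottle stop without backlash

### The arm

A 6-joint arm with a two-finger parallel gripper is mounted at the origin on the work surface. World frame = base frame: x ahead of the robot, y to its left, z up, the work surface at z = 0. Lengths are in mm, angles in rad, forces in N, time in s.
With the tool pointing down it reaches from about 275 to 750 mm from the base axis. Payload 10.2 kg.
Tool frame: the origin (TCP) lies between the finger pads; the fingertips stand 11 mm ahead of it and the grasp point (between the pads) lies 8 mm behind it; z points along the fingers, y is the line along which they close (so a half turn about z gives the same grasp; the last joint's range is limited). The gripper opens to 85 mm and grips with 20 to 120 N. Pads are 22 mm wide; open, the fingers measure 114 mm over their backs; the gripper's body (76 mm by 85 mm) begins 54 mm behind the grasp point. The pads swing forward as they close: fully open they stand 13 mm farther back than shut.
Start: joints at [-1.422, 0.313, 1.498, -0, 1.331, -0.223], TCP at [190.717, -489.14, 215.194] pointing down, gripper open.
Joint ranges: [-2.94, 2.94], [-0.97, 2.17], [0.19, 2.56], [-1.23, 4.37], [0.02, 3.11], [-2.88, 2.88]. Speed limits (rad/s): [2.39, 2.39, 3.01, 3.14, 3.14, 3.14].

### API

Orientations are given as a unit quaternion [w, x, y, z].
In Python, from rig import sense, eyes, finish_job gives the robot as it stands.
- The arm moves only by the shell command python3 -m jog 'ROWS' [FORCE]. ROWS is JSON, a list of rows, each a list of 7 numbers: the shift along the tool's x, y, z in m, then the turn, a rotation vector about the tool's x, y, z in rad, then the finger opening in m, from 0 to 0.0854. In form: [[dx, dy, dz, rx, ry, rz, gripper], ...]. A call has 1 to 5 rows; each row shifts and turns the commanded pose from where the row before left it, along the tool's axes as they then stand; what a row does not reach is not made up. A row lasts 1/10 s, in which the tool goes at most 50 mm and 8.59 degrees, less where a joint would pass 70% of its speed; a pose out of reach is approached as far as the arm can. A call is refused whole if a number of a shift passes 0.05 or a number of a turn 0.15, either way. A call with a gripper value outside its range is refused whole. The fingers move at their own pace and stop on an object; FORCE is the grip in N (left out, the last holds). Time passes only in rows, so rows that do not move let the fingers close. It gives the time, the measured TCP pose, the force, the opening and the grip force at its end, in the units of the state.
- sense(): the state, without advancing time (a new reading comes with each control period).
- eyes.capture(name): name is "scene" or "top"; returns the picture (420x560x3 uint8, red, green, blue); there is no depth.
- eyes.calibration(name): a dict with "fx", "fy", "cx", "cy" (pixels), "dist" ([k1, k2, p1, p2, k3] as OpenCV has them; the pictures are not rectified), "cam_to_world" (4x4, takes a point from camera to world coordinates). Camera axes: x right, y down, z forward; pixel columns grow to the right and rows downward; lengths in mm; the calibration is good to about 2 mm. A picture is of the moment at which its call begins. calibration takes no time and is no camera call.
- finish_job(): hands the job in; it is judged then, once.
The state is a dict: "time_s": time; "joints": joint angles; "dq": joint speeds; "tau": joint torques, N m; "eef_pos": TCP position; "ee_rot": TCP orientation; "force": force on the tool from outside, world axes, zero at the start; "wrist_torque": the same for the moment, N m; "grip_width": opening from 0.0 (shut) to 1.0 (fully open); "grip_force": force on a finger pad.
Only numpy, scipy, OpenCV 4.12 (cv2) and the standard library are available. Lean on these libraries where they do the work, as an engineer would, in place of code of your own. Each camera call takes 0.05 s, during which the arm holds its last target. There are 200 camera calls.

### The job

The bottle stop of the bench labeller stands too far out: crank its handwheel anticlockwise to bring the red pointer back past the green mark by at least 5 mm, then crank clockwise so that the pointer comes up to the green mark from that side and leave it there, within a millimetre or so, with the screw's slack still taken up in the clockwise direction. Then let go and push the red-balled lock lever fully over, away from you, leaving the bottles and the other things on the bench alone.

Things in the scene. Friction and masses are not known exactly. Their poses are not given: they have to be found in the camera images.
- labeller: White bench labelling machine for bottles, fixed to the bench, base 280 (x) by 440 (y) by 30 mm high. Origin at the centre of its underside; its x points away from the operator (robot), y to the operator's left, z up.
- drive_box (a point): Middle of the lower edge, on the handwheel's side (-y), of the aluminium drive box that overhangs the wheel's upper rim; at (-50, -125, 200) mm in the labeller's frame. The box fills x -95 to 85, y -125 to -35, z 200 to 290 mm (label reel on top to 315), on a column from y -105. A vertical gripper cannot follow the crank round under it: keep the tool in line with the crank.
- hub (a point): Centre of the face of the handwheel, a black disc 112 mm across with an aluminium face, at the labeller's right end, (-50, -170, 110) mm in its frame. Its axis leans 35 deg from vertical to the right: outward axis (0, -0.574, 0.819) in the labeller's frame. Clockwise is as seen looking at its face from outside. Site axes: the labeller's.
- crank_mid (a point): Middle of the orange crank on the handwheel: a cylinder 24 mm in diameter standing from 4 to 60 mm above the wheel's face, parallel to the wheel's axis, 44 mm from it; this point is 33 mm above the face. The crank spins freely on its own pin, so a gripper that holds it can go round the wheel without turning. 3 to 4 N drives the screw; the slack under 1 N.
- handwheel (a joint): Free slack of the handwheel on the lead screw, rad: 0 when the wheel bears on the screw anticlockwise, 0.6 when it bears on it clockwise. The wheel turns 0.6 rad on reversal before the screw follows; 0.6 (taken up clockwise) must remain at the end.
- screw (a joint): Angle of the lead screw, rad, clockwise positive; limits -12 and 4. The bottle stop moves 4 mm per rad (25 mm a turn): clockwise moves it towards the labeller's +y (away from the handwheel). It stays where it is left.
- pointer (a point): Tip of the red pointer (3 mm wide) of the blue bottle stop; it travels along the labeller's y over the paper scale with ticks every 10 mm.
- mark_line (a point): Top centre of the green mark, a green clip with a 3 mm wide line, standing on the scale beside the pointer's path. The pointer is on the mark when both have the same y in the labeller's frame. The mark is fixed. At the start the pointer stands 8 to 36 mm to the +y side of it.
- lock (a joint): Lock lever of the bottle stop, rad: at 0 it leans 0.5 rad towards the operator (unlocked), at 1.0 it leans 0.5 rad away (fully over, locked). It swings about the labeller's y axis, stays where it is left, and takes about 1 N at the ball.
- lock_tip (a point): Centre of the lock lever's red ball, 26 mm in diameter, 80 mm from its pivot; the lever's rod is 10 mm thick. At joint 0 it is 122 mm above the bench, 132 mm upright, and it travels 77 mm. The pivot is at (-85, 170, 52) mm in the labeller's frame; the block below is 55 mm high over the bench.
- bottle0: Loose green glass bottle with a paper label, 68 mm across, 200 mm tall, standing beside the labeller; leave it alone. Origin at the centre of its underside.
- bottle1: Loose green glass bottle with a paper label, 68 mm across, 200 mm tall, standing beside the labeller; leave it alone. Origin at the centre of its underside.
- bottle2: Loose green glass bottle with a paper label, 68 mm across, 200 mm tall, standing beside the labeller; leave it alone. Origin at the centre of its underside.
- stopper_jar: Loose glass jar with an orange cap, 80 mm across, 100 mm tall; leave it alone. Origin under its centre.
- herb_bowl: Loose steel bowl, 150 mm across, 60 mm tall; leave it alone. Origin under its centre.
- label_roll: Loose roll of paper labels standing in front of the labeller, 76 mm across, 50 mm tall; leave it alone. Origin under its centre.
- brush: Loose brush lying on the bench in front of the labeller; leave it alone.
- beaker: Loose white cup, 72 mm across, 90 mm tall; leave it alone. Origin under its centre.

How it is judged:
By the outcome, as a careful person would: the job done as asked, in the order asked, and still so for the second after the job is handed in, with the robot touching nothing.
It also fails if it takes over 72 s, if anything falls off the work surface, if the arm or the gripper's body presses on something with over 40 N, if the wrist force passes 120 N, or if a joint passes its speed limit or range.

## Working session

There is one attempt and no reset: what is moved stays moved. The work goes in short steps, Python scripts to look and compute and a shell command to move; the robot and the scene stay as the last step left them, time stands still between calls to the robot, and variables do not carry over. Pictures are saved under pics/ and viewed, at most 12 in all, crops included, and the job is handed in when it is done.

```bash
mkdir -p pics; ls; python3 - <<'E'
from rig import sense, eyes
import cv2,numpy as np
for n in("scene","top"):
    im=eyes.capture(n); cv2.imwrite(f"pics/{n}0.png",im[:,:,::-1])
    c=eyes.calibration(n); print(n,c)
print(sense())
E
```

```text
pics
scene {'fx': 412.97166994821606, 'fy': 412.97166994821606, 'cx': 273.63966103136397, 'cy': 209.83093282356123, 'dist': array([0.02858718, 0.        , 0.        , 0.        , 0.        ]), 'cam_to_world': array([[-1.68978841e-01,  8.29919795e-01, -5.31675921e-01,
         1.09284671e+03],
       [ 9.85597244e-01,  1.45921393e-01, -8.54694103e-02,
         1.28368954e+02],
       [ 6.65013564e-03, -5.38460845e-01, -8.42624290e-01,
         9.40048418e+02],
       [ 0.00000000e+00,  0.00000000e+00,  0.00000000e+00,
         1.00000000e+00]])}
top {'fx': 442.024439473774, 'fy': 442.024439473774, 'cx': 277.5698041997508, 'cy': 209.0186417328268, 'dist': array([-0.03835808,  0.        ,  0.        ,  0.        ,  0.        ]), 'cam_to_world': array([[-2.04414484e-02, -9.88139562e-01,  1.52191831e-01,
         4.29318662e+02],
       [-9.99782320e-01,  1.95668381e-02, -7.24238483e-03,
         4.50047343e+01],
       [ 4.17857406e-03, -1.52306746e-01, -9.88324438e-01,
         1.09333020e+03],
       [ 0.00000000e+00,  0.00000000e+00,  0.00000000e+00,
         1.00000000e+00]])}
{'time_s': 0.1, 'joints': array([-1.42242849e+00,  3.13376924e-01,  1.49832273e+00,  1.39046941e-05,
        1.33096344e+00, -2.23431513e-01]), 'dq': array([-0.00011254, -0.00182059, -0.00152946, -0.00033746,  0.00047859,
        0.00154287]), 'tau': array([ 2.51720798e-03, -4.12897289e+01, -2.60139692e+01, -2.10741032e-04,
        3.02167980e-03,  1.65752340e-05]), 'eef_pos': array([ 190.67151934, -488.91266338,  214.71551244]), 'ee_rot': array([-5.34590983e-04,  9.82770526e-01,  1.84829129e-01,  2.68308376e-05]), 'force': array([ 0.97338172,  0.24962593, -0.45050919]), 'wrist_torque': array([-0.01836857, -0.032402  , -0.01950184]), 'grip_force': 0.0, 'grip_width': 0.9986360857961706}
```

View pics/scene0.png

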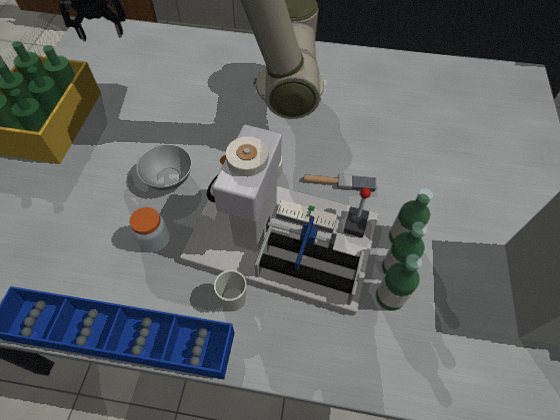

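View pics/top0.png

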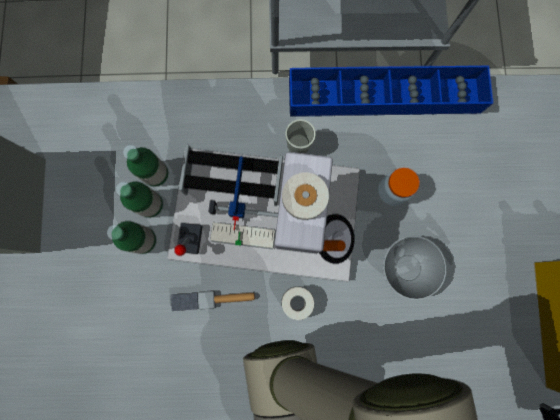

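The scene view shows the labeller at about (280,250), the red ball at (366,193) and the bottles at right. The top view shows the base corners at roughly (186,148), (168,260), (352,280) and (360,170), the orange crank at (334,245), the ball at (180,250), and the pointer and mark near (237,225)/(239,242).

```bash
cat > h.py <<'E'
from rig import sense, eyes
import cv2,numpy as np
from scipy.spatial.transform import Rotation as R
def ray(n,uv):
    c=eyes.calibration(n);K=np.array([[c['fx'],0,c['cx']],[0,c['fy'],c['cy']],[0,0,1]])
    p=cv2.undistortPoints(np.array([[uv]],float),K,np.array(c['dist']))[0,0]
    T=c['cam_to_world'];d=T[:3,:3]@[p[0],p[1],1];return T[:3,3],d/np.linalg.norm(d)
def plane(n,uv,z):
    o,d=ray(n,uv);return o+d*(z-o[2])/d[2]
def tri(uv1,uv2):
    o,d=ray("top",uv1);p,e=ray("scene",uv2)
    A=np.stack([d,-e],1);s=np.linalg.lstsq(A,p-o,rcond=None)[0]
    a,b=o+d*s[0],p+e*s[1];return (a+b)/2,np.linalg.norm(a-b)
def blobs(im,col,box):
    h=cv2.cvtColor(im,cv2.COLOR_RGB2HSV).astype(int);H,S,V=h[...,0],h[...,1],h[...,2]
    m={'red':((H<6)|(H>174))&(S>150)&(V>70),'green':(H>45)&(H<85)&(S>120)&(V>50),'orange':(H>=5)&(H<20)&(S>150)&(V>70),'blue':(H>105)&(H<125)&(S>120)}[col]
    x0,y0,x1,y1=box;k=np.zeros(m.shape,np.uint8);k[y0:y1,x0:x1]=m[y0:y1,x0:x1]
    n,_,st,ce=cv2.connectedComponentsWithStats(k)
    return [(st[i].tolist(),ce[i].round(2).tolist()) for i in range(1,n) if st[i,4]>2]
E
python3 - <<'E'
from h import *
t=cv2.imread('pics/top0.png')[:,:,::-1].copy();s=cv2.imread('pics/scene0.png')[:,:,::-1].copy()
for c in('red','green','orange'):
    print(c,'T',blobs(t,c,(165,140,365,285)),'\n   S',blobs(s,c,(180,120,385,310)))
for uv in[(186,148),(168,260),(352,280),(360,170)]:print(plane('top',uv,30).round(1))
a=cv2.resize(t[140:290,160:370],None,fx=3.8,fy=3.8,interpolation=cv2.INTER_CUBIC);cv2.imwrite('pics/tc.png',a[:,:,::-1])
a=cv2.resize(s[120:310,180:400],None,fx=3.15,fy=3.15,interpolation=cv2.INTER_CUBIC);cv2.imwrite('pics/sc.png',a[:,:,::-1])
E
```

```text
red T [([233, 217, 6, 5, 19], [235.32, 218.21]), ([234, 224, 1, 5, 5], [234.0, 226.0]), ([175, 244, 10, 11, 86], [179.37, 249.56])] 
   S [([361, 188, 10, 10, 72], [365.24, 192.11])]
green T [([239, 232, 1, 6, 6], [239.0, 234.5]), ([235, 239, 6, 6, 24], [237.92, 242.17])] 
   S [([309, 206, 5, 9, 21], [310.71, 208.71])]
orange T [([302, 187, 3, 3, 4], [302.75, 188.0]), ([306, 187, 1, 3, 3], [306.0, 188.0]), ([310, 189, 4, 11, 19], [311.58, 193.89]), ([296, 190, 12, 15, 35], [300.54, 198.11]), ([308, 199, 4, 5, 8], [309.5, 201.12]), ([323, 241, 22, 10, 113], [335.88, 246.24])] 
   S [([220, 156, 6, 7, 26], [222.69, 159.04])]
[751.3 262.1  30. ]
[474.7 302.2  30. ]
[ 418.5 -136.5   30. ]
[ 686.7 -168.6   30. ]
```

View pics/tc.png

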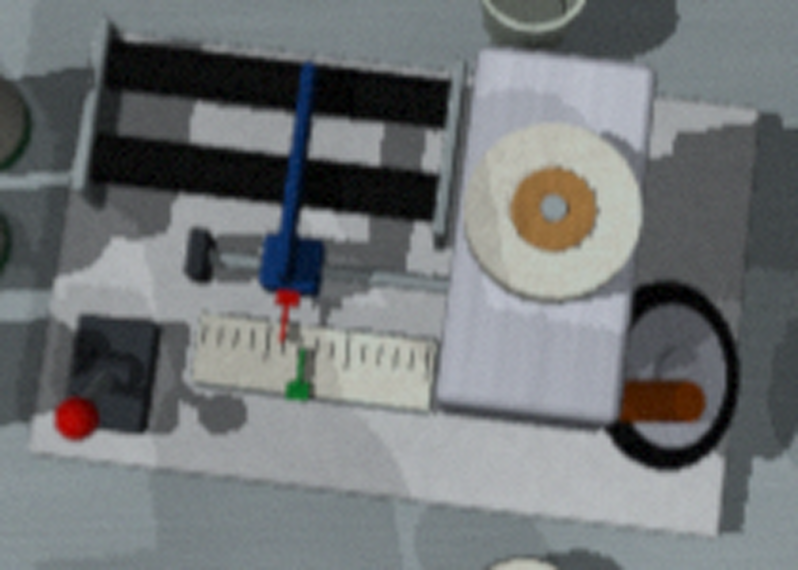

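View pics/sc.png

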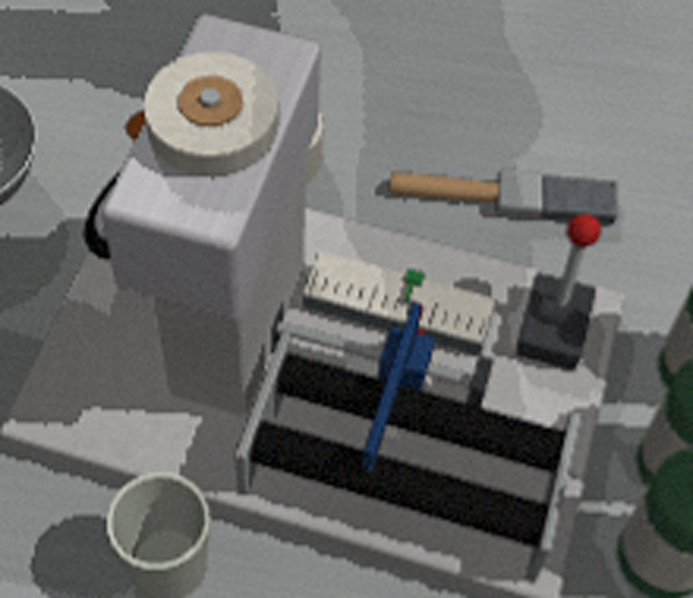

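The top crop shows the base front corners at crop (32,452) and (718,533), the far right corner at (757,112), the wheel rim centred near (672,375), and the crank from (620,403) to (705,400). The pointer tip is at (283,340) and the mark line at (304,355). In the scene crop the pointer is mostly behind the blue arm at (417,312), and the mark is at (414,275).

```bash
python3 - <<'E'
from h import *
from scipy.optimize import least_squares
c=lambda x,y:((x+.5)/3.8-.5+160,(y+.5)/3.8-.5+140)
bl,br,fr=[plane('top',c(*p),30) for p in[(32,452),(718,533),(757,112)]]
ball,e=tri((179.9,249.4),(365.6,192.6)); print('ball',ball.round(1),e)
wheel=plane('top',c(672,375),110)-0
print(bl,br,fr,wheel)
# corner / ball fit
L=np.array([[-140,220],[-140,-220],[140,-220],[-123.4,170],[-50,-170]]);W=np.array([bl[:2],br[:2],fr[:2],ball[:2],wheel[:2]])
f=lambda p:((L@np.array([[np.cos(p[2]),np.sin(p[2])],[-np.sin(p[2]),np.cos(p[2])]])+p[:2]-W)).ravel()
r=least_squares(f,[560,60,-.12],loss='soft_l1',f_scale=3);print(r.x,r.fun.reshape(-1,2).round(1))
p=r.x;Rz=np.array([[np.cos(p[2]),-np.sin(p[2]),0],[np.sin(p[2]),np.cos(p[2]),0],[0,0,1]]);o=np.array([p[0],p[1],0])
np.savez('lab.npz',R=Rz,o=o)
inv=lambda w:Rz.T@(w-o)
# crank : tip centre in top view, ray vs plane of crank mid
n=np.array([0,-.574,.819]);
hub=np.array([-50,-170,110])
for a,b in(((705,401),60),((700,401),60)):
    O,d=ray('top',c(*a));O=inv(O);d=Rz.T@d
    q=O+d*((hub+n*b-O)@n)/(d@n)-hub; print('crank end in u,v:',q[0],q@[0,.819,.574])
for nm,uv in(('ptip',c(283,340)),('proot',c(288,298)),('mark',c(304,355)),('markbase',c(300,390))):
    for z in(40,50,60): print(nm,z,inv(plane('top',uv,z)).round(1))
cs=lambda x,y:((x+.5)/3.15-.5+180,(y+.5)/3.15-.5+120)
m,e=tri((239,234),(310.7,207.5));print('green tri',inv(m),e)
m,e=tri((237.9,242.2),(310.7,207.0));print('clip tri',inv(m),e)
E
```

```text
ball [493.1 254.1 126.6] 2.0165528896973917
[478.08827321 302.12474258  30.        ] [ 418.96397069 -128.37318604   30.        ] [ 688.9843152  -165.88925569   30.        ] [512.01222141 -92.2538581  110.        ]
[ 5.86520826e+02  6.86490378e+01 -1.44168616e-01] [[ 1.5  4.4]
 [-2.6 -0.6]
 [ 4.5 -3.3]
 [-4.3  0.5]
 [ 0.6 -0.1]]
crank end in u,v: -19.33145117077565 28.487105057739125
crank end in u,v: -19.85867135753152 32.18355569543176
ptip 40 [-51.7  66.9  40. ]
ptip 50 [-52.7  65.9  50. ]
ptip 60 [-53.7  64.8  60. ]
proot 40 [-24.9  67.5  40. ]
proot 50 [-26.1  66.4  50. ]
proot 60 [-27.3  65.3  60. ]
mark 40 [-59.5  52.5  40. ]
mark 50 [-60.4  51.6  50. ]
mark 60 [-61.3  50.7  60. ]
markbase 40 [-81.6  52.   40. ]
markbase 50 [-82.3  51.1  50. ]
markbase 60 [-83.   50.2  60. ]
green tri [-65.88287016  51.36303883  81.48259342] 3.242987673695271
clip tri [-82.77939925  51.1454297   58.83680391] 1.4716842065071107
```

```bash
cat >> h.py <<'E'
z=np.load('lab.npz') if __import__('os').path.exists('lab.npz') else None
RL,oL=(z['R'],z['o']) if z is not None else (None,None)
n=np.array([0,-np.sin(np.radians(35)),np.cos(np.radians(35))]);u=np.array([1.,0,0]);v=np.cross(n,u)
HUB=np.array([-50,-170,110.])
RT=RL@np.stack([v,u,-n],1)   # tool for crank
def W(p):return oL+RL@np.asarray(p)
def I(p):return RL.T@(np.asarray(p)-oL)
def pose():
    s=sense();q=s['ee_rot'];return s['eef_pos'],R.from_quat([q[1],q[2],q[3],q[0]]).as_matrix(),s
def plan(p1,R1,N):
    p,A,_=pose();rv=R.from_matrix(A.T@R1).as_rotvec()/N;d=(p1-p)/N/1000
    for i in range(N):
        Ai=A@R.from_rotvec(rv*i).as_matrix();print((Ai.T@d).round(4).tolist(),rv.round(4).tolist())
E
python3 - <<'E'
from h import *
f=np.radians(122)
print(W(HUB+44*(np.cos(f)*u+np.sin(f)*v)+130*n))
plan(W(HUB+44*(np.cos(f)*u+np.sin(f)*v)+130*n),RT,10)
E
```

```text
[ 483.21980877 -132.5965194   237.89226357]
[0.0402, -0.0226, -0.0023] [0.0321, 0.0552, -0.1021]
[0.0423, -0.0184, 0.0007] [0.0321, 0.0552, -0.1021]
[0.0439, -0.0139, 0.0036] [0.0321, 0.0552, -0.1021]
[0.0448, -0.0092, 0.0064] [0.0321, 0.0552, -0.1021]
[0.045, -0.0044, 0.0091] [0.0321, 0.0552, -0.1021]
[0.0447, 0.0005, 0.0116] [0.0321, 0.0552, -0.1021]
[0.0437, 0.0055, 0.014] [0.0321, 0.0552, -0.1021]
[0.042, 0.0103, 0.0161] [0.0321, 0.0552, -0.1021]
[0.0398, 0.0151, 0.0179] [0.0321, 0.0552, -0.1021]
[0.037, 0.0196, 0.0195] [0.0321, 0.0552, -0.1021]
```

```bash
python3 -m jog '[[0.040,-0.0226,-0.0023,0.032,0.055,-0.102,0.0854],[0.0423,-0.0184,0.0007,0.032,0.055,-0.102,0.0854],[0.0439,-0.0139,0.0036,0.032,0.055,-0.102,0.0854],[0.0448,-0.0092,0.0064,0.032,0.055,-0.102,0.0854],[0.045,-0.0044,0.0091,0.032,0.055,-0.102,0.0854]]' 40
python3 - <<'E'
from h import *
f=np.radians(122)
plan(W(HUB+44*(np.cos(f)*u+np.sin(f)*v)+130*n),RT,6)
E
```

```text
time_s: 0.6
eef_pos: [337.6, -309.4, 226.5]
ee_rot: [-0.103, 0.891, 0.425, 0.12]
force: [1.0, -1.1, -1.1]
grip_width: 1.0
grip_force: 0.0
[0.037, 0.0006, 0.0097] [0.0266, 0.0459, -0.0845]
[0.0363, 0.004, 0.0113] [0.0266, 0.0459, -0.0845]
[0.0353, 0.0074, 0.0128] [0.0266, 0.0459, -0.0845]
[0.0339, 0.0106, 0.0141] [0.0266, 0.0459, -0.0845]
[0.0322, 0.0138, 0.0153] [0.0266, 0.0459, -0.0845]
[0.0302, 0.0169, 0.0163] [0.0266, 0.0459, -0.0845]
```

```bash
python3 -m jog '[[0.037,0.0006,0.0097,0.0266,0.0459,-0.0845,0.0854],[0.0363,0.004,0.0113,0.0266,0.0459,-0.0845,0.0854],[0.0353,0.0074,0.0128,0.0266,0.0459,-0.0845,0.0854],[0.0339,0.0106,0.0141,0.0266,0.0459,-0.0845,0.0854],[0.0322,0.0138,0.0153,0.0266,0.0459,-0.0845,0.0854]]'
python3 -m jog '[[0.0302,0.0169,0.0163,0.0266,0.0459,-0.0845,0.0854],[0,0,0,0,0,0,0.0854]]'
python3 - <<'E'
from h import *
f=np.radians(122)
plan(W(HUB+44*(np.cos(f)*u+np.sin(f)*v)+130*n),RT,1)
t=eyes.capture('top');s=eyes.capture('scene')
print(sense()['joints'])
a=np.hstack([cv2.resize(t[180:300,260:400],None,fx=2.8,fy=2.8,interpolation=cv2.INTER_CUBIC),cv2.resize(s[90:210,150:290],None,fx=2.8,fy=2.8,interpolation=cv2.INTER_CUBIC)]);cv2.imwrite('pics/pg.png',a[:,:,::-1])
print(blobs(t,'orange',(315,230,365,285)),blobs(s,'orange',(180,120,240,200)))
E
```

```text
time_s: 1.1
eef_pos: [459.4, -162.7, 235.3]
ee_rot: [-0.182, 0.755, 0.594, 0.21]
force: [1.2, -0.0, 0.3]
grip_width: 1.003
grip_force: 0.0
time_s: 1.3
eef_pos: [484.4, -131.9, 236.5]
ee_rot: [-0.198, 0.721, 0.625, 0.227]
force: [-0.6, 0.7, -0.2]
grip_width: 1.003
grip_force: 0.0
[0.0001, -0.0011, -0.0016] [-0.0021, -0.0003, 0.0009]
[-0.77419174  0.37453708  1.48433011  0.48227025  1.66053007 -0.67577053]
[([324, 241, 21, 10, 162], [334.67, 246.27])] [([220, 156, 6, 8, 28], [222.71, 159.25])]
```

View pics/pg.png

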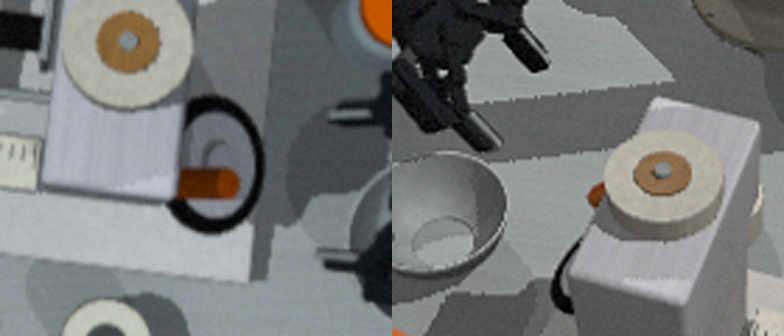

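The fingers (left pane at (360,112) and (345,260)) straddle the crank, whose end cap is at about (227,184). That is (340.8,245.4) in the full top image.

```bash
python3 - <<'E'
from h import *
O,d=ray('top',(340.75,245.4));O=I(O);d=RL.T@d
q=O+d*((HUB+n*60-O)@n)/(d@n)-HUB;a=q@u;b=q@v;print(a,b,np.hypot(a,b),np.degrees(np.arctan2(b,a)))
# fingers mid check
p,A,_=pose();t=I(p)-HUB;print('tcp u v n',t@u,t@v,t@n)
f=np.arctan2(b,a)
for k in(95,28):print((A.T@(W(HUB+44*(np.cos(f)*u+np.sin(f)*v)+k*n)-p)/1000).round(4))
E
```

```text
-21.5781283590466 40.678382673878495 46.047219681995884 117.94402293670149
tcp u v n -23.269519180920923 35.24589712179826 130.0537709461759
[0.0037 0.0026 0.035 ]
[0.0039 0.0026 0.102 ]
```

```bash
python3 -m jog '[[0.004,0.0026,0.035,0,0,0,0.0854],[0,0,0.035,0,0,0,0.0854],[0,0,0.032,0,0,0,0.0854],[0,0,0,0,0,0,0.0854]]'
python3 -m jog '[[0,0,0,0,0,0,0.035],[0,0,0,0,0,0,0.02],[0,0,0,0,0,0,0.01],[0,0,0,0,0,0,0.01]]' 30
python3 - <<'E'
from h import *
p,A,_=pose();t=I(p)-HUB;print('tcp u v n',t@u,t@v,t@n)
t=eyes.capture('top')
cv2.imwrite('pics/gr.png',cv2.resize(t[180:300,200:400],None,fx=3,fy=3,interpolation=cv2.INTER_CUBIC)[:,:,::-1])
E
```

```text
time_s: 1.8
eef_pos: [493.0, -72.5, 153.5]
ee_rot: [-0.199, 0.723, 0.622, 0.226]
force: [0.8, -0.3, 0.1]
grip_width: 0.997
grip_force: 0.0
time_s: 2.2
eef_pos: [494.9, -74.8, 156.4]
ee_rot: [-0.195, 0.723, 0.623, 0.227]
force: [0.3, -0.6, -0.2]
grip_width: 0.327
grip_force: 0.0
tcp u v n -20.090427607663514 38.80233404811051 29.487360364419384
```

View pics/gr.png

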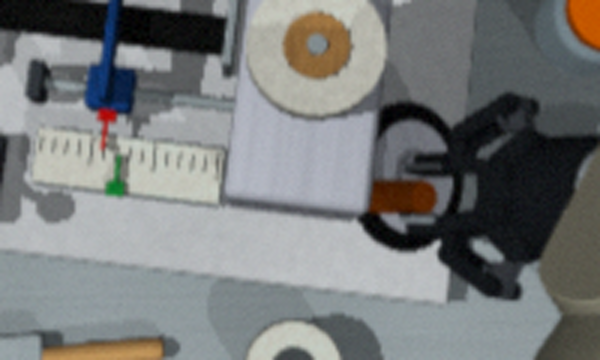

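The fingers straddle the crank at about (410,195) and are still closing. The pointer (105,140) and mark (120,160) stay visible.

```bash
python3 -m jog '[[0,0,0,0,0,0,0.01],[0,0,0,0,0,0,0.01],[0,0,0,0,0,0,0.01]]' 30
python3 - <<'E'
from h import *
p,A,_=pose();t=I(p)-HUB;a,b=t@u,t@v;print('tcp u v n',a,b,t@n,np.hypot(a,b),np.degrees(np.arctan2(b,a)))
E
```

```text
time_s: 2.55
eef_pos: [494.8, -74.6, 156.5]
ee_rot: [-0.195, 0.723, 0.623, 0.227]
force: [-1.9, -2.4, 5.8]
grip_width: 0.264
grip_force: 29.3
tcp u v n -20.223405303816918 38.98221569245603 29.422825107970308 43.91582018334185 117.41962632040554
```

```bash
python3 - <<'E'
import numpy as np
f=np.radians(117.4)+.25*np.arange(27)
for i in range(26):print(i,(44*(np.sin(f[i+1])-np.sin(f[i]))/1000).round(4),(44*(np.cos(f[i+1])-np.cos(f[i]))/1000).round(4))
E
```

```text
0 -0.0062 -0.009
1 -0.0083 -0.0072
2 -0.0098 -0.0049
3 -0.0107 -0.0024
4 -0.011 0.0004
5 -0.0105 0.0031
6 -0.0095 0.0056
7 -0.0078 0.0077
8 -0.0056 0.0094
9 -0.0031 0.0105
10 -0.0004 0.011
11 0.0023 0.0107
12 0.0049 0.0098
13 0.0072 0.0083
14 0.009 0.0063
15 0.0103 0.0039
16 0.0109 0.0012
17 0.0109 -0.0015
18 0.0101 -0.0042
19 0.0088 -0.0066
20 0.0069 -0.0085
21 0.0046 -0.01
22 0.002 -0.0108
23 -0.0008 -0.0109
24 -0.0035 -0.0104
25 -0.0059 -0.0092
```

```bash
python3 -m jog '[[-0.0062,-0.009,0,0,0,0,0.01],[-0.0083,-0.0072,0,0,0,0,0.01],[-0.0098,-0.0049,0,0,0,0,0.01],[-0.0107,-0.0024,0,0,0,0,0.01],[-0.011,0.0004,0,0,0,0,0.01]]' 30
cat > st.py <<'E'
from h import *
p,A,s=pose();t=I(p)-HUB;a,b=t@u,t@v;print('uvn',a.round(1),b.round(1),(t@n).round(1),'r',np.hypot(a,b).round(1),'phi',np.degrees(np.arctan2(b,a)).round(1),'F tool',(A.T@s['force']).round(1),'rot err',R.from_matrix(A.T@RT).as_rotvec().round(3))
E
python3 st.py
```

```text
time_s: 3.05
eef_pos: [465.4, -108.0, 130.3]
ee_rot: [-0.197, 0.722, 0.623, 0.227]
force: [-6.1, -1.0, 9.1]
grip_width: 0.26
grip_force: 30.1
uvn -44.5 -6.6 29.4 r 45.0 phi -171.6 F tool [ 3.7 -5.9 -8.6] rot err [-0.     0.001 -0.003]
```

```bash
python3 -m jog '[[-0.0105,0.0031,0,0,0,0,0.01],[-0.0095,0.0056,0,0,0,0,0.01],[-0.0078,0.0077,0,0,0,0,0.01],[-0.0056,0.0094,0,0,0,0,0.01],[-0.0031,0.0105,0,0,0,0,0.01]]' 30
python3 st.py
python3 -m jog '[[-0.0004,0.011,0,0,0,0,0.01],[0.0023,0.0107,0,0,0,0,0.01],[0.0049,0.0098,0,0,0,0,0.01],[0.0072,0.0083,0,0,0,0,0.01],[0.009,0.0063,0,0,0,0,0.01]]' 30
python3 st.py; python3 - <<'E'
from h import *
t=eyes.capture('top');cv2.imwrite('pics/m1.png',cv2.resize(t[200:260,200:380],None,fx=4.4,fy=4.4,interpolation=cv2.INTER_CUBIC)[:,:,::-1])
for c in('red','green','blue'):print(c,blobs(t,c,(200,200,290,260)))
E
```

```text
time_s: 3.55
eef_pos: [497.4, -143.9, 108.7]
ee_rot: [-0.196, 0.723, 0.623, 0.226]
force: [-3.9, -2.5, 6.1]
grip_width: 0.267
grip_force: 29.8
uvn -7.6 -44.3 29.4 r 44.9 phi -99.8 F tool [ 1.  -3.5 -6.7] rot err [ 0.001  0.003 -0.004]
time_s: 4.05
eef_pos: [545.6, -131.6, 122.0]
ee_rot: [-0.196, 0.723, 0.623, 0.226]
force: [-10.3, -3.0, 5.4]
grip_width: 0.264
grip_force: 29.9
uvn 38.3 -21.0 29.3 r 43.7 phi -28.8 F tool [-0.6 -9.7 -7. ] rot err [-0.     0.003 -0.004]
red [([238, 217, 6, 9, 26], [240.35, 219.42])]
green [([239, 232, 1, 6, 6], [239.0, 234.5]), ([236, 239, 5, 6, 23], [238.04, 242.13])]
blue [([234, 200, 16, 19, 222], [241.5, 209.21])]
```

View pics/m1.png

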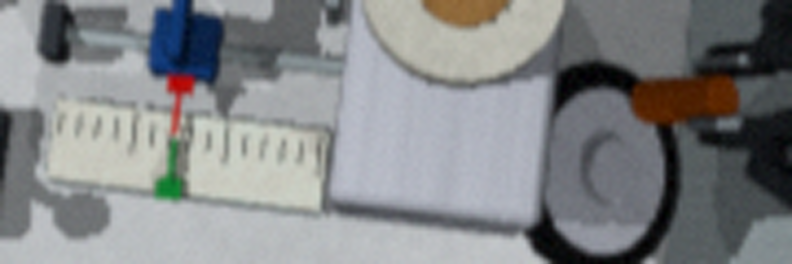

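The pointer line is now at crop (177,115) and the mark line at (173,155), so the pointer is nearly level with the mark and still slightly to its +y side. I'll keep turning anticlockwise.

```bash
python3 -m jog '[[0.0103,0.0039,0,0,0,0,0.01],[0.0109,0.0012,0,0,0,0,0.01],[0.0109,-0.0015,0,0,0,0,0.01],[0.0101,-0.0042,0,0,0,0,0.01],[0.0088,-0.0066,0,0,0,0,0.01]]' 30
python3 st.py
python3 -m jog '[[0.0069,-0.0085,0,0,0,0,0.01],[0.0046,-0.01,0,0,0,0,0.01],[0.002,-0.0108,0,0,0,0,0.01],[-0.0008,-0.0109,0,0,0,0,0.01],[-0.0035,-0.0104,0,0,0,0,0.01],[0,0,0,0,0,0,0.01]]' 30 || true
python3 -m jog '[[0.0069,-0.0085,0,0,0,0,0.01],[0.0046,-0.01,0,0,0,0,0.01],[0.002,-0.0108,0,0,0,0,0.01],[-0.0008,-0.0109,0,0,0,0,0.01],[-0.0035,-0.0104,0,0,0,0,0.01]]' 30
python3 st.py; python3 - <<'E'
from h import *
T=[];S=[]
for i in range(4):T.append(eyes.capture('top'));S.append(eyes.capture('scene'))
t=np.mean(T,0).astype(np.uint8);s=np.mean(S,0).astype(np.uint8)
np.savez('back.npz',t=t,s=s)
a=np.vstack([cv2.resize(t[205:255,200:290],None,fx=6,fy=6,interpolation=cv2.INTER_CUBIC),cv2.resize(s[195:240,270:360],None,fx=6,fy=6,interpolation=cv2.INTER_CUBIC)])
cv2.imwrite('pics/m2.png',a[:,:,::-1])
for c in('red','green','blue'):print(c,blobs(t,c,(200,200,290,260)),blobs(s,c,(270,195,345,240)))
E
```

```text
time_s: 4.6
eef_pos: [545.0, -89.9, 150.9]
ee_rot: [-0.195, 0.723, 0.623, 0.226]
force: [-3.5, -8.9, -0.1]
grip_width: 0.264
grip_force: 29.7
uvn 31.7 29.3 29.4 r 43.2 phi 42.8 F tool [-7.7 -2.1 -5.2] rot err [ 0.002  0.006 -0.004]
time_s: 5.1
eef_pos: [496.9, -74.1, 157.1]
ee_rot: [-0.194, 0.723, 0.623, 0.228]
force: [4.6, -2.8, 5.3]
grip_width: 0.267
grip_force: 29.8
uvn -18.2 40.0 29.5 r 43.9 phi 114.4 F tool [ 1.3  5.  -5.5] rot err [ 0.005  0.003 -0.002]
red [([242, 218, 6, 5, 22], [244.55, 219.41]), ([244, 224, 1, 3, 3], [244.0, 225.0])] [([304, 216, 1, 3, 3], [304.0, 217.0])]
green [([236, 232, 5, 13, 30], [238.27, 240.47])] [([309, 206, 5, 9, 21], [310.71, 208.71])]
blue [([238, 200, 17, 19, 221], [245.75, 209.72])] [([292, 214, 17, 26, 277], [299.63, 229.55])]schema error: expected 1 to 5 rows
```

View pics/m2.png

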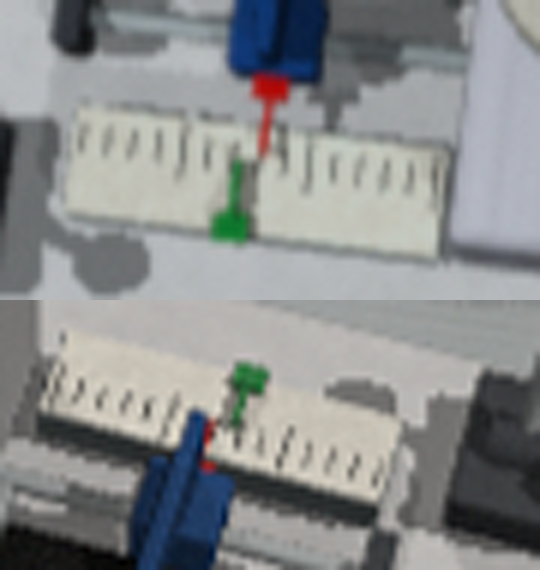

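Top pane: the pointer tip is at (263,150) and the mark line at (237,165–205), so the pointer is now past the mark on the handwheel side. Scene pane: the pointer sliver is at (208,422–468), and the mark runs from (250,375) to (238,420).

```bash
cat > gap.py <<'E'
from h import *
def cen(im,kind,row,x0,x1):
    a=im[row,x0:x1].astype(float);r,g,b=a.T
    w=(r-(g+b)/2) if kind=='r' else (g-(r+b)/2)
    w=w-np.median(w);w[w<8]=0
    return (w@np.arange(x0,x1))/w.sum() if w.sum()>25 else None,w.sum()
def lines(t,verbose=1):
    xs=np.nonzero
    out={}
    for k,rows in(('r',range(221,234)),('g',range(229,240))):
        L=[]
        for y in rows:
            x,sw=cen(t,k,y,225,262)
            if x is not None:L.append((x,y,sw))
        out[k]=L
    return out
if __name__=='__main__':
    d=np.load('back.npz');o=lines(d['t'])
    for k in o:
        for x,y,sw in o[k]:print(k,y,round(x,2),round(sw),I(plane('top',(x,y),45)).round(1),I(plane('top',(x,y),55)).round(1))
    m1,e=tri((200+263/6-.5,205+152/6-.5),(270+209/6-.5,195+122/6-.5));print('ptr tip',I(m1).round(1),e)
    m1,e=tri((200+237/6-.5,205+160/6-.5),(270+238/6-.5,195+122/6-.5));print('mark inner end',I(m1).round(1),e)
    m1,e=tri((200+232/6-.5,205+222/6-.5),(270+248/6-.5,195+78/6-.5));print('clip',I(m1).round(1),e)
    m1,e=tri((200+80/6-.5,205+105/6-.5),(270+402/6-.5,195+125/6-.5));print('scale corner',I(m1).round(1),e)
E
python3 gap.py
```

```text
r 221 244.77 611 [-29.8  43.8  45. ] [-31.  43.  55.]
r 222 244.79 268 [-32.2  43.4  45. ] [-33.3  42.6  55. ]
r 223 244.32 182 [-34.7  44.2  45. ] [-35.8  43.4  55. ]
r 224 244.08 180 [-37.1  44.5  45. ] [-38.2  43.6  55. ]
r 225 243.93 182 [-39.6  44.5  45. ] [-40.6  43.6  55. ]
r 226 243.73 174 [-42.   44.6  45. ] [-43.1  43.8  55. ]
r 227 243.53 193 [-44.4  44.8  45. ] [-45.5  43.9  55. ]
r 228 243.43 188 [-46.8  44.7  45. ] [-47.8  43.8  55. ]
r 229 243.55 160 [-49.2  44.1  45. ] [-50.2  43.2  55. ]
r 230 243.58 108 [-51.5  43.7  45. ] [-52.5  42.8  55. ]
r 231 243.49 40 [-53.9  43.6  45. ] [-54.9  42.7  55. ]
g 231 239.33 28 [-55.2  53.4  45. ] [-56.1  52.5  55. ]
g 232 239.13 76 [-57.6  53.6  45. ] [-58.5  52.6  55. ]
g 233 238.98 91 [-60.   53.6  45. ] [-60.9  52.7  55. ]
g 234 238.88 92 [-62.4  53.5  45. ] [-63.3  52.6  55. ]
g 235 238.72 95 [-64.8  53.6  45. ] [-65.7  52.6  55. ]
g 236 238.52 92 [-67.2  53.7  45. ] [-68.   52.8  55. ]
g 237 238.49 87 [-69.6  53.5  45. ] [-70.4  52.5  55. ]
g 238 238.47 85 [-72.   53.2  45. ] [-72.7  52.2  55. ]
g 239 238.18 100 [-74.4  53.5  45. ] [-75.2  52.6  55. ]
ptr tip [-52.8  42.3  62.5] 1.1029923540018134
mark inner end [-57.2  52.9  61.1] 0.5395904760167816
clip [-81.2  51.3  58.9] 0.3076978653706865
scale corner [-48.7 114.7 102.9] 9.366737840417088
```

```bash
python3 - <<'E'
import numpy as np
f=np.radians(114.4)-.25*np.arange(15)
for i in range(11):print(i,(44*(np.sin(f[i+1])-np.sin(f[i]))/1000).round(4),(44*(np.cos(f[i+1])-np.cos(f[i]))/1000).round(4))
E
```

```text
0 0.0033 0.0105
1 0.0006 0.011
2 -0.0022 0.0108
3 -0.0048 0.0099
4 -0.0071 0.0084
5 -0.0089 0.0064
6 -0.0102 0.004
7 -0.0109 0.0013
8 -0.0109 -0.0014
9 -0.0102 -0.0041
10 -0.0089 -0.0064
```

```bash
python3 -m jog '[[0.0033,0.0105,0,0,0,0,0.01],[0.0006,0.011,0,0,0,0,0.01],[-0.0022,0.0108,0,0,0,0,0.01],[-0.0048,0.0099,0,0,0,0,0.01],[-0.0071,0.0084,0,0,0,0,0.01]]' 30
python3 -m jog '[[-0.0089,0.0064,0,0,0,0,0.01],[-0.0102,0.004,0,0,0,0,0.01],[-0.0109,0.0013,0,0,0,0,0.01],[-0.0109,-0.0014,0,0,0,0,0.01],[0,0,0,0,0,0,0.01]]' 30
python3 st.py; cat > m.py <<'E'
from gap import *
t=np.mean([eyes.capture('top') for i in range(5)],0)
o=lines(t)
g=[I(plane('top',(x,y),60))[1] for x,y,s in o['g'] if 232<=y<=238]
r=[(y,I(plane('top',(x,y),60))[1]) for x,y,s in o['r'] if 222<=y<=231]
print('mark',np.median(g).round(2),'ptr',np.median([a for _,a in r]).round(2),[(y,round(a,1)) for y,a in r])
cv2.imwrite('pics/last.png',cv2.resize(t[205:255,200:290].astype(np.uint8),None,fx=6,fy=6,interpolation=cv2.INTER_CUBIC)[:,:,::-1])
E
python3 m.py
```

```text
time_s: 6.0
eef_pos: [544.8, -89.9, 150.8]
ee_rot: [-0.196, 0.722, 0.623, 0.226]
force: [-6.2, -3.8, 8.1]
grip_width: 0.263
grip_force: 30.3
time_s: 6.5
eef_pos: [549.6, -125.4, 126.7]
ee_rot: [-0.196, 0.723, 0.623, 0.226]
force: [-3.0, -3.1, 5.9]
grip_width: 0.265
grip_force: 30.1
uvn 41.3 -12.8 29.4 r 43.3 phi -17.2 F tool [ 0.5 -2.5 -6.8] rot err [ 0.001  0.002 -0.005]
mark 52.16 ptr 49.98 [(222, np.float64(49.3)), (223, np.float64(49.7)), (224, np.float64(50.0)), (225, np.float64(50.0)), (226, np.float64(50.0)), (227, np.float64(50.0)), (228, np.float64(50.1)), (229, np.float64(50.0)), (230, np.float64(49.8))]
```

```bash
python3 -m jog '[[-0.010,-0.0045,0,0,0,0,0.01],[-0.0086,-0.0069,0,0,0,0,0.01],[0,0,0,0,0,0,0.01]]' 30
python3 st.py; python3 m.py
```

```text
time_s: 7.05
eef_pos: [536.5, -138.8, 116.2]
ee_rot: [-0.195, 0.723, 0.622, 0.227]
force: [0.0, -2.9, 2.7]
grip_width: 0.267
grip_force: 30.0
uvn 30.3 -31.2 29.5 r 43.5 phi -45.9 F tool [-0.8  0.5 -3.9] rot err [ 0.002  0.003 -0.005]
mark 52.14 ptr 51.71 [(222, np.float64(51.7)), (223, np.float64(51.6)), (224, np.float64(51.7)), (225, np.float64(51.6)), (226, np.float64(51.9)), (227, np.float64(52.0)), (228, np.float64(51.9)), (229, np.float64(51.8)), (230, np.float64(51.7))]
```

View pics/last.png

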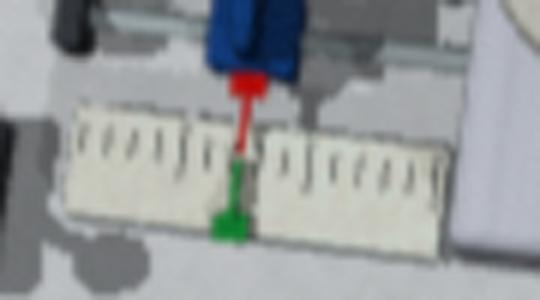

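The pointer tip (240,152) now sits almost on the mark line (237,165), about 0.4 mm short. I'll add a small clockwise nudge, then release.

```bash
python3 -m jog '[[-0.0025,-0.0025,0,0,0,0,0.01],[0,0,0,0,0,0,0.01]]' 30
python3 st.py
python3 -m jog '[[0,0,0,0,0,0,0.06],[0,0,0,0,0,0,0.06],[0,0,0,0,0,0,0.06],[0,0,0,0,0,0,0.06]]'
python3 -m jog '[[0,0,-0.03,0,0,0,0.06],[0,0,-0.045,0,0,0,0.06],[0,0,-0.045,0,0,0,0.06],[0,0,0,0,0,0,0.06]]'
python3 st.py; python3 m.py; python3 - <<'E'
from h import *
t=eyes.capture('top')
print(blobs(t,'orange',(310,230,375,290)))
b,e=tri((179.9,249.4),(365.6,192.6))
print('ball',b, 'pivot',W([-85,170,52]),'end',W([-85+80*np.sin(.5),170,52+80*np.cos(.5)]),'start',W([-85-80*np.sin(.5),170,122]))
E
```

```text
time_s: 7.5
eef_pos: [534.5, -139.9, 115.2]
ee_rot: [-0.195, 0.723, 0.623, 0.227]
force: [1.8, -4.7, 4.4]
grip_width: 0.263
grip_force: 30.0
uvn 28.5 -32.9 29.4 r 43.5 phi -49.1 F tool [-1.1  2.5 -6.1] rot err [ 0.003  0.004 -0.003]
time_s: 7.9
eef_pos: [533.8, -138.9, 114.7]
ee_rot: [-0.196, 0.723, 0.623, 0.227]
force: [-0.7, -0.6, -0.3]
grip_width: 0.704
grip_force: 0.0
time_s: 8.3
eef_pos: [524.6, -210.4, 217.4]
ee_rot: [-0.192, 0.723, 0.623, 0.227]
force: [0.8, 0.8, 0.3]
grip_width: 0.703
grip_force: 0.0
uvn 28.8 -32.7 154.0 r 43.6 phi -48.6 F tool [0.9 0.7 0.3] rot err [ 0.008  0.008 -0.002]
mark 52.15 ptr 52.03 [(222, np.float64(51.8)), (223, np.float64(52.0)), (224, np.float64(51.9)), (225, np.float64(52.0)), (226, np.float64(52.1)), (227, np.float64(52.2)), (228, np.float64(52.3)), (229, np.float64(52.1)), (230, np.float64(51.8))]
[([348, 230, 23, 3, 62], [358.85, 230.92])]
ball [493.10127504 254.14058019 126.56429061] pivot [526.82649436 249.09733175  52.        ] end [564.78264082 243.58701711 122.20660495] start [488.87034791 254.60764639 122.        ]
```

```bash
python3 - <<'E'
from h import *
RV=RL@np.array([[0,1,0],[1,0,0],[0,0,-1.]])
p,A,_=pose();p1=np.array([420,-200,250.])
print('leg1',(A.T@(p1-p)/1000/3).round(4))
import h
h.pose=lambda:(p1,A,None)
q=W([-180,170,200]);print(q);h.plan(q,RV,10)
for uv in((124,233),(124,192),(132,156)):print('bottle cap',plane('top',uv,200).round(0))
E
```

```text
leg1 [ 0.0046 -0.0345 -0.012 ]
[432.81205357 262.74595517 200.        ]
[0.0348, -0.0055, 0.0304] [-0.0002, -0.061, -0.0004]
[0.0366, -0.0055, 0.0283] [-0.0002, -0.061, -0.0004]
[0.0383, -0.0055, 0.026] [-0.0002, -0.061, -0.0004]
[0.0398, -0.0055, 0.0236] [-0.0002, -0.061, -0.0004]
[0.0411, -0.0055, 0.0211] [-0.0002, -0.061, -0.0004]
[0.0423, -0.0055, 0.0186] [-0.0002, -0.061, -0.0004]
[0.0434, -0.0054, 0.016] [-0.0002, -0.061, -0.0004]
[0.0443, -0.0054, 0.0133] [-0.0002, -0.061, -0.0004]
[0.045, -0.0054, 0.0106] [-0.0002, -0.061, -0.0004]
[0.0456, -0.0054, 0.0078] [-0.0002, -0.061, -0.0004]
bottle cap [524. 352. 200.]
bottle cap [609. 355. 200.]
bottle cap [685. 340. 200.]
```

```bash
python3 -m jog '[[0.0046,-0.0345,-0.012,0,0,0,0],[0.0046,-0.0345,-0.012,0,0,0,0],[0.0046,-0.0345,-0.012,0,0,0,0]]' 30
python3 -m jog '[[0.0348,-0.0055,0.0304,0,-0.061,0,0],[0.0366,-0.0055,0.0283,0,-0.061,0,0],[0.0383,-0.0055,0.026,0,-0.061,0,0],[0.0398,-0.0055,0.0236,0,-0.061,0,0],[0.0411,-0.0055,0.0211,0,-0.061,0,0]]'
python3 -m jog '[[0.0423,-0.0055,0.0186,0,-0.061,0,0],[0.0434,-0.0054,0.016,0,-0.061,0,0],[0.0443,-0.0054,0.0133,0,-0.061,0,0],[0.045,-0.0054,0.0106,0,-0.061,0,0],[0.0456,-0.0054,0.0078,0,-0.061,0,0]]'
python3 - <<'E'
from h import *
p,A,_=pose();print((A.T@(W([-175,170,116])-p)/1000).round(4),I(p), R.from_matrix(A.T@RL@np.array([[0,1,0],[1,0,0],[0,0,-1.]])).as_rotvec().round(3))
E
```

```text
time_s: 8.9
eef_pos: [419.0, -199.9, 250.5]
ee_rot: [-0.197, 0.722, 0.623, 0.227]
force: [0.1, -0.7, 0.5]
grip_width: 0.196
grip_force: 0.0
time_s: 9.4
eef_pos: [426.2, 32.5, 225.1]
ee_rot: [-0.098, 0.749, 0.645, 0.114]
force: [0.4, -0.9, -0.4]
grip_width: 0.001
grip_force: 0.0
time_s: 9.9
eef_pos: [432.9, 264.1, 199.6]
ee_rot: [0.001, 0.757, 0.653, -0.002]
force: [1.0, -0.9, 0.3]
grip_width: 0.002
grip_force: 0.0
[-0.001   0.0051  0.0836] [-180.06543836  171.38150664  199.56433607] [-0.     0.004 -0.003]
```

```bash
python3 -m jog '[[-0.001,0,0.042,0,0,0,0],[0,0.005,0.042,0,0,0,0],[0,0.012,0,0,0,0,0],[0,0.012,0,0,0,0,0],[0,0.012,0,0,0,0,0]]'
python3 -m jog '[[0,0.012,0,0,0,0,0],[0,0.012,0,0,0,0,0],[0,0.012,0,0,0,0,0],[0,0.008,0,0,0,0,0],[0,0,0,0,0,0,0]]'
python3 - <<'E'
from h import *
p,A,_=pose();print(I(p))
t=eyes.capture('top');s=eyes.capture('scene')
a=np.hstack([cv2.resize(t[200:290,150:220],None,fx=5,fy=5,interpolation=cv2.INTER_CUBIC),cv2.resize(s[150:240,320:410],None,fx=5,fy=5,interpolation=cv2.INTER_CUBIC)])
cv2.imwrite('pics/lev.png',a[:,:,::-1])
bs=blobs(s,'red',(320,150,420,260));print(bs)
for st,c in bs:
    if st[4]>15:  # ball plane: labeller y=170
        O,d=ray('scene',c);O=I(O);d=RL.T@d;print((O+d*(170-O[1])/d[1]).round(1), I(plane('scene',c,125)).round(1))
E
```

```text
time_s: 10.4
eef_pos: [476.5, 254.4, 118.2]
ee_rot: [0.001, 0.758, 0.653, 0.001]
force: [0.6, -0.3, 0.4]
grip_width: -0.001
grip_force: 0.0
time_s: 10.9
eef_pos: [525.9, 247.7, 125.9]
ee_rot: [0.006, 0.758, 0.652, 0.009]
force: [3.0, -4.4, 40.9]
grip_width: 0.001
grip_force: 19.2
[-85.72779242 168.44336046 125.86079831]
[([357, 202, 11, 9, 70], [362.11, 205.81])]
[-68.8 170.  141.7] [-80.5 170.8 125. ]
```

View pics/lev.png

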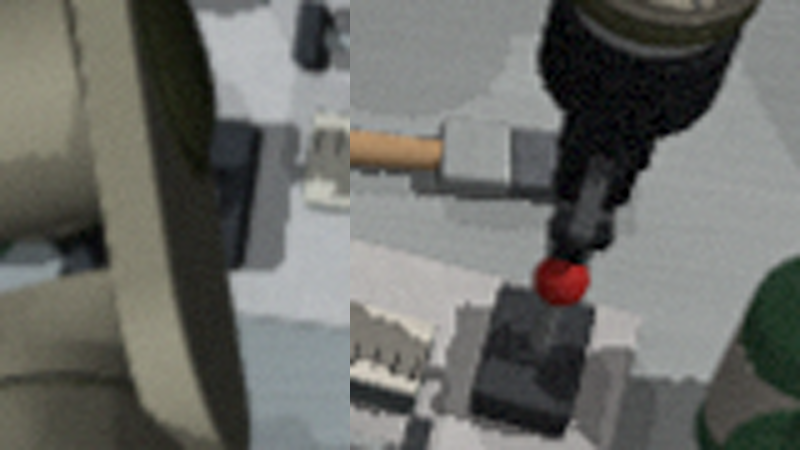

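The arm hides the lever in the top view. In the scene view the ball is at (362,206), with the fingertips directly behind and above it. The lever has moved, but the tool is being pushed upward with 41 N, so I'll back off and look.

```bash
python3 -m jog '[[0,-0.012,-0.008,0,0,0,0],[0,-0.02,0,0,0,0,0],[0,-0.02,0,0,0,0,0],[0,0,0,0,0,0,0]]'
python3 - <<'E'
from h import *
p,A,_=pose();print(I(p))
s=eyes.capture('scene')
bs=blobs(s,'red',(320,150,420,260));print(bs)
T=np.linalg.inv(eyes.calibration('scene')['cam_to_world']);c=eyes.calibration('scene')
K=np.array([[c['fx'],0,c['cx']],[0,c['fy'],c['cy']],[0,0,1]])
for a in(-.5,-.3,-.1,0,.1,.2,.3,.4,.5):
    q=W([-85+80*np.sin(a),170,52+80*np.cos(a)])
    print(a,cv2.projectPoints((T[:3,:3]@q+T[:3,3]).reshape(1,1,3),np.zeros(3),np.zeros(3),K,np.array(c['dist']))[0].ravel().round(1))
cv2.imwrite('pics/lev2.png',cv2.resize(s[130:260,320:440],None,fx=4.5,fy=4.5,interpolation=cv2.INTER_CUBIC)[:,:,::-1])
E
```

```text
time_s: 11.4
eef_pos: [466.4, 255.9, 126.1]
ee_rot: [0.001, 0.757, 0.653, 0.0]
force: [1.0, 0.4, 0.6]
grip_width: 0.0
grip_force: 0.0
[-145.81762972  168.04183296  126.12273935]
[([358, 199, 10, 10, 74], [362.73, 202.99])]
-0.5 [365.1 192.3]
-0.3 [364.4 195.6]
-0.1 [363.4 200. ]
0 [362.7 202.6]
0.1 [362.  205.4]
0.2 [361.2 208.4]
0.3 [360.4 211.5]
0.4 [359.5 214.7]
0.5 [358.6 218. ]
```

With the tool backed off, the lever stands upright (scene ball at (362.7,203), lean about 0). The bulging knuckles along the tool's y most likely rode on the ball, so I'll turn the tool a quarter turn and push with the flat side of the fingers.

```bash
python3 -c "
from rig import sense;print(sense()['joints'].round(2))"
python3 -m jog '[[0,-0.01,-0.01,0,0,0.14,0],[0,0,0,0,0,0.14,0],[0,0,0,0,0,0.14,0],[0,0,0,0,0,0.14,0],[0,0,0,0,0,0.14,0]]'
python3 -m jog '[[0,0,0,0,0,0.14,0],[0,0,0,0,0,0.14,0],[0,0,0,0,0,0.14,0],[0,0,0,0,0,0.14,0],[0,0,0,0,0,0.14,0]]'
python3 - <<'E'
from h import *
p,A,s=pose();print(I(p),s['joints'].round(2))
for sg in(1,-1):
    RV=RL@np.array([[sg,0,0],[0,-sg,0],[0,0,-1.]])
    print(R.from_matrix(A.T@RV).as_rotvec().round(3),(RV.T@(W([-125,170,113])-p)/1000).round(4))
E
```

```text
[ 0.28  0.42  1.6  -0.    1.13  0.43]
time_s: 11.95
eef_pos: [458.3, 256.9, 135.1]
ee_rot: [0.001, 0.937, 0.35, 0.0]
force: [0.7, 0.6, 0.8]
grip_width: -0.001
grip_force: 0.0
time_s: 12.45
eef_pos: [458.3, 256.9, 135.1]
ee_rot: [0.0, 1.0, 0.008, 0.001]
force: [0.3, -0.1, -0.5]
grip_width: 0.001
grip_force: 0.0
[-153.90426846  167.89007349  135.12800095] [ 0.29  0.39  1.61 -0.    1.14  1.84]
[ 0.001 -0.001  0.16 ] [ 0.0289 -0.0021  0.0221]
[ 2.000e-03  1.000e-03 -2.981e+00] [-0.0289  0.0021  0.0221]
```

```bash
python3 -m jog '[[0,0,0,0,0,0.08,0],[0,0,0,0,0,0.08,0],[0,-0.002,0.022,0,0,0,0],[0.029,0,0,0,0,0,0]]'
python3 -m jog '[[0.01,0,0,0,0,0,0],[0.01,0,0,0,0,0,0],[0.01,0,0,0,0,0,0],[0.008,0,0,0,0,0,0],[0,0,0,0,0,0,0]]'
cat > b.py <<'E'
from h import *
p,A,_=pose();print('tool',I(p).round(1))
s=eyes.capture('scene');print(blobs(s,'red',(320,150,420,260)))
E
python3 b.py
```

```text
time_s: 12.85
eef_pos: [484.4, 255.2, 110.9]
ee_rot: [0.001, 0.998, -0.068, -0.002]
force: [-0.6, -0.1, 0.7]
grip_width: -0.002
grip_force: 0.0
time_s: 13.35
eef_pos: [523.9, 249.8, 112.0]
ee_rot: [0.001, 0.998, -0.069, -0.0]
force: [0.3, -0.9, -0.3]
grip_width: 0.003
grip_force: 0.0
tool [-88.  170.3 112. ]
[([356, 206, 10, 10, 78], [360.58, 210.72])]
```

```bash
python3 -m jog '[[0.007,0,0,0,0,0,0],[0.007,0,0,0,0,0,0],[0.003,0,0,0,0,0,0],[0,0,0,0,0,0,0]]'; python3 b.py
python3 -m jog '[[0.003,0,0,0,0,0,0],[0,0,0,0,0,0,0]]'; python3 b.py
```

```text
time_s: 13.8
eef_pos: [540.4, 247.6, 111.9]
ee_rot: [0.001, 0.998, -0.069, -0.0]
force: [-0.9, -0.2, 0.2]
grip_width: 0.003
grip_force: 0.0
tool [-71.4 170.4 111.9]
[([354, 212, 11, 10, 86], [359.01, 216.6])]
time_s: 14.05
eef_pos: [542.8, 247.3, 111.9]
ee_rot: [0.001, 0.998, -0.069, -0.001]
force: [-1.0, -0.4, 1.2]
grip_width: 0.003
grip_force: 0.6
tool [-68.9 170.5 111.9]
[([354, 213, 11, 10, 87], [358.97, 217.31])]
```

```bash
for i in 1 2; do python3 -m jog '[[0.002,0,0,0,0,0,0],[0,0,0,0,0,0,0]]' | grep -E 'force|eef'; done; python3 b.py
```

```text
eef_pos: [543.3, 247.3, 111.7]
force: [-9.4, 0.1, 3.6]
grip_force: 4.5
eef_pos: [543.6, 247.3, 111.6]
force: [-17.3, 0.5, 7.1]
grip_force: 8.8
tool [-68.2 170.6 111.6]
[([354, 213, 11, 10, 87], [358.87, 217.46])]
```

The lever has hit its stop (17 N reaction, and the ball matches the expected end pixel). I'll back off and do the final check.

```bash
python3 -m jog '[[-0.03,0,0,0,0,0,0],[-0.045,0,0,0,0,0,0],[-0.045,0,-0.03,0,0,0,0],[-0.03,0,-0.04,0,0,0,0],[0,0,0,0,0,0,0]]'
python3 -m jog '[[-0.01,0.045,-0.02,0,0,0,0],[0,0.045,0,0,0,0,0],[0,0.045,0,0,0,0,0],[0,0.045,0,0,0,0,0],[0,0,0,0,0,0,0]]'
python3 b.py; python3 m.py; python3 - <<'E'
from h import *
t=eyes.capture('top');s=eyes.capture('scene')
cv2.imwrite('pics/f.png',np.hstack([t[110:320,100:460],s[110:320,140:460]])[:,:,::-1])
O,d=ray('top',(0,0))
bl=blobs(t,'orange',(310,225,375,290));print(bl)
E
```

```text
time_s: 15.05
eef_pos: [401.0, 268.2, 184.7]
ee_rot: [-0.001, 0.998, -0.067, 0.003]
force: [1.2, 0.2, -0.4]
grip_width: -0.002
grip_force: 0.0
time_s: 15.55
eef_pos: [367.5, 86.2, 199.9]
ee_rot: [0.001, 0.997, -0.072, -0.0]
force: [-0.3, 1.1, -0.2]
grip_width: -0.0
grip_force: 0.0
tool [-219.3  -14.1  199.9]
[([355, 212, 10, 11, 85], [359.39, 217.04])]
mark 52.17 ptr 52.03 [(222, np.float64(51.7)), (223, np.float64(51.8)), (224, np.float64(52.1)), (225, np.float64(52.0)), (226, np.float64(51.9)), (227, np.float64(52.4)), (228, np.float64(52.3)), (229, np.float64(52.1)), (230, np.float64(51.8))]
[([347, 225, 24, 8, 146], [359.6, 228.75])]
```

View pics/f.png

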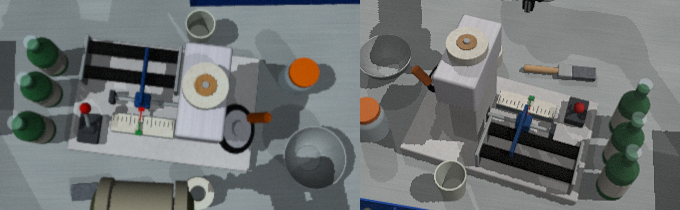

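The final view shows the pointer (141,110) in line with the mark (139,130), the lever over, and the bottles and other items undisturbed. One last check that the wheel did not slip back on release.

```bash
python3 - <<'E'
from h import *
c=eyes.calibration('top');T=np.linalg.inv(c['cam_to_world']);K=np.array([[c['fx'],0,c['cx']],[0,c['fy'],c['cy']],[0,0,1]])
for a in(-60,-49,-38,-25,-15):
    a=np.radians(a);q=[W(HUB+44*(np.cos(a)*u+np.sin(a)*v)+k*n) for k in(4,60)]
    print(np.degrees(a).round(),[cv2.projectPoints((T[:3,:3]@w+T[:3,3]).reshape(1,1,3),np.zeros(3),np.zeros(3),K,np.array(c['dist']))[0].ravel().round(1).tolist() for w in q])
E
```

```text
-60.0 [[351.0, 231.0], [369.2, 230.6]]
-49.0 [[349.8, 227.7], [367.9, 227.2]]
-38.0 [[348.1, 224.7], [366.2, 224.1]]
-25.0 [[345.6, 221.8], [363.7, 221.0]]
-15.0 [[343.4, 220.1], [361.5, 219.2]]
```

```bash
python3 -c "
from rig import finish_job;print(finish_job())"
```

```text
the job is handed in; nothing more can be done
None
```

The job is handed in at about 16 s: the pointer went about 9 mm back past the green mark, then came up clockwise to within about 0.2 mm of it with the slack still taken up, and the lock lever is fully over. My first push on the lever pressed on it with 41 N, just over the 40 N limit if that contact was the gripper's body, so I backed off and pushed again with the flat of the fingers.

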